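Refit the filter hatch of a bench-top fume unit and lock its quarter-turn stud

ROBOT

A 6-joint arm with a two-finger parallel gripper is mounted at the origin on the work surface. World frame = base frame: x ahead of the robot, y to its left, z up, the work surface at z = 0. Lengths are in m, angles in rad, forces in N, time in s.
With the tool pointing down it reaches from about 0.25 to 0.775 m from the base axis. Payload 4 kg.
Tool frame: the origin (TCP) lies on the centre line of the jaws, within the pads' length; the fingertips stand 8 mm ahead of it and the grasp point (between the pads) lies 11 mm behind it; z points along the fingers, y is the direction in which the jaws open and shut (so a half turn about z gives the same grasp; the last joint's range is limited). The gripper opens to 94 mm and grips with 3 to 60 N. Pads are 16 mm wide; open, the fingers measure 119 mm over their backs; the gripper's body (75 mm by 177 mm) begins 78 mm behind the grasp point.
Start: joints at [1.066, 0.087, 1.371, -0, 1.684, -0.103], TCP at [0.215, 0.506, 0.214] pointing down, gripper open.
Joint ranges: [-3.1, 3.1], [-0.76, 2.03], [0.27, 2.55], [-1.08, 4.22], [0.17, 2.65], [-2.57, 2.57]. Speed limits (rad/s): [2.79, 2.79, 3.14, 3.14, 3.14, 3.14].

INTERFACE

Orientations are given as [roll, pitch, yaw] about the fixed x, y, z axes, in that order (R = Rz(yaw) Ry(pitch) Rx(roll)).
In Python, from bench import robot, cams, close_job gives the robot as it stands.
- The arm moves only by the tool arm_command, never from a script. Its argument "plan" is one flat list of numbers, 7 for each row, row after row: the shift along the tool's x, y, z in cm, then the turn, a rotation vector about the tool's x, y, z in degrees, then the closure, from 0 (fully open) to 1 (shut). A call has 1 to 8 rows; each row shifts and turns the commanded pose from where the row before left it, along the tool's axes as they then stand; what a row does not reach is not made up. A row lasts 1/8 s, in which the tool goes at most 62.5 mm and 10.7 degrees, less where a joint would pass 70% of its speed; a pose out of reach is approached as far as the arm can. A call with a gripper value outside its range is refused whole. The fingers move at their own pace and stop on an object; the grip force is fixed at half the most. Time passes only in rows, so rows that do not move let the fingers close. It gives the time, the measured TCP pose, the force and the opening at its end, in the units of the state.
- robot.get_obs(): the state, without advancing time (a new reading comes with each control period).
- cams.snapshot(name): name is "scene" or "top" or "wrist"; returns a dict with "pixels" (400x640x3 uint8, red, green, blue), "fov_y" (degrees; the focal length in pixels is half the picture's height over the tangent of half this angle, whatever the lens; pixels are square), "cx", "cy" (the principal point, pixels), "k1" (the pictures are not rectified: a ray, as slopes to the right and down, at radius r is drawn at 1 + k1 r^2 times it, then the intrinsics apply), "camera_from_world" (4x4, takes a point from world to camera coordinates); the wrist camera has in their place "tool_from_camera" (4x4, takes a point from camera to tool coordinates, whose origin is the TCP and whose axes are the flange's). Camera axes: x right, y up, looking along -z (the intrinsics and any distortion apply to the point x, -y, -z); pixel columns grow to the right and rows downward; lengths in m; the calibration is good to about 2 mm. A picture is of the moment at which its call begins: read the wrist's pose just before it. There is no depth.
- close_job(): hands the job in, once; it reports no verdict.
The state is a dict: "time": time; "joint_positions": joint angles; "qvel": joint speeds; "joint_torque": joint torques, N m; "tool_pos": TCP position; "ee_rot": TCP orientation; "wrist_force": force on the tool from outside, world axes, zero at the start; "wrist_torque": the same for the moment, N m; "width": finger opening in m.
Only numpy, scipy, OpenCV 4.12 (cv2) and the standard library are available. Lean on these libraries where they do the work, as an engineer would, in place of code of your own. Each camera call takes 0.05 s, during which the arm holds its last target.

TASK

The fume unit has its new filter; put the loose hatch cover back into the opening on top, lying flat all round on the seal. Then press the red wing stud in against its spring, feeling for the slot underneath, and turn it a quarter-turn clockwise until it springs up into its locked detent; let go. Go gently: set the cover down rather than drop it, never force the stud in or on past its stop (20 N is plenty), and leave the bottle, beaker and old filter where they are.

Things in the scene. Friction and masses are not known exactly. Their poses are not given: they have to be found in the camera images.
- unit: Bench-top fume filter unit, fixed to the bench on the left or the right: white sheet-metal box with a blue band on its front, 280 (x) x 300 (y) x 125 mm high. Origin on the bench under the middle of the filter opening; x from front to rear, y across, z up.
- opening (a point): Middle of the rectangular opening in the unit's top, at the height of the black rubber seal round it (125 mm above the bench, 2 mm above the deck); axes as the unit's. The opening is 91 mm along x and 121 mm along y.
- slot (a point): Centre of the top of the steel receptacle, a 48 mm square plate on a bracket across the opening, 7 mm below the seal; axes as the unit's. Slot 33 x 8 mm with a 13 mm square hole in its middle. The slot runs along x, but the receptacle is turned by an unknown angle of up to 0.4 rad either way, not shown here (it stays so under load): with the cover on, feel for it.
- cover: Loose white hatch cover, 0.35 to 0.55 kg, right way up on the bench. Plate 114 (x) x 144 (y) x 3 mm; origin at the middle of the plate's underside, z up. The skirt below is 12 mm deep, 88 x 118 mm at the plate, 3.5 mm less at its foot. Its y goes along the opening's y, either way round; home, its origin is at the opening point. The wing stud in its middle serves as handle.
- wing_grip (a point): Middle of the stud's red wing: bar 46 mm long (x), 12 thick (y), 26 high, grasped across its thickness from above. 47 mm above the cover's origin with the stud out. It turns in the cover (friction 0.03 N m) and presses in against a spring: 2.5 N plus 0.4 N per mm, hard stop at 16 mm. Below the bar: 17 mm stem, thin shaft; on the cover a collar 24 mm wide, 5 mm high.
- pin (a point): Centre of the stud's steel cross-pin, 5 mm square, 30 long, parallel to the bar (x). Cover home: it meets the receptacle 1.5 mm in, unless over the slot (within 0.1 rad). 12 mm in it turns under the lips: clockwise from above only, 1.57 rad from slot to detent, hard stop at 1.65. Let go in the detent it rises to 9.5 mm in; short of it it stays at 12; in line with the slot it springs out.
- old_filter: Old pleated filter cartridge, 90 x 120 x 25 mm, grey frame, loose on the bench at the far side. Origin under its centre. To be left alone.
- bottle: Amber reagent bottle, 60 mm in diameter, 130 mm high, loose on the bench at one side. Origin under its centre. To be left alone.
- beaker: Glass beaker, 72 mm in diameter, 95 mm high, loose on the bench at one side. Origin under its centre. To be left alone.
There are look-alikes about, which are no part of the job. Of the things like the cover, leave any that is pink or turquoise; of the rest the smaller one is meant.

How it is judged:
By the outcome, as a careful person would: the job done as asked, in the order asked, and still so for the second after the job is handed in, with the robot touching nothing.
It also fails if it takes over 72 s, if anything falls off the work surface, if the arm or the gripper's body presses on something with over 40 N, if the wrist force passes 120 N, or if a joint passes its speed limit or range.

## Working session

There is one attempt and no reset: what is moved stays moved. The work goes in short steps, Python scripts to look and compute and a tool call to move; the robot and the scene stay as the last step left them, time stands still between calls to the robot, and variables do not carry over. Pictures are saved under pics/ and viewed, and the job is handed in when it is done.

Besides the shell and the picture viewer there is one more tool, called after ">>>" as a command line: name --argument value ..., lists and objects as JSON in quotes. arm_command: Moves the arm, as the interface text tells. Its arguments: {"type":"object","properties":{"plan":{"type":"array","items":{"type":"number"}}},"required":["plan"]}

```bash
ls; mkdir -p pics; cat > h.py <<'E'
import numpy as np, cv2
from bench import robot, cams
from scipy.spatial.transform import Rotation as R
def snap(n,f=None):
    o=robot.get_obs(); s=cams.snapshot(n)
    s['obs']=o
    if f: cv2.imwrite('pics/'+f+'.png', cv2.cvtColor(s['pixels'],cv2.COLOR_RGB2BGR))
    return s
def cfw(s):
    if 'camera_from_world' in s: return np.array(s['camera_from_world'])
    o=s['obs']; T=np.eye(4); T[:3,:3]=R.from_euler('xyz',o['ee_rot']).as_matrix(); T[:3,3]=o['tool_pos']
    return np.linalg.inv(T@np.array(s['tool_from_camera']))
def K(s):
    f=200/np.tan(np.radians(s['fov_y'])/2); return np.array([[f,0,s['cx']],[0,f,s['cy']],[0,0,1]]), np.array([s['k1'],0,0,0])
def pix(s,P):
    P=np.atleast_2d(P).astype(float); M=cfw(s); c=P@M[:3,:3].T+M[:3,3]; c=c*[1,-1,-1]
    k,d=K(s); return cv2.projectPoints(c.reshape(-1,1,3),np.zeros(3),np.zeros(3),k,d)[0].reshape(-1,2)
def world(s,uv,z):
    k,d=K(s); uv=np.atleast_2d(uv).astype(float).reshape(-1,1,2)
    n=cv2.undistortPoints(uv,k,d).reshape(-1,2); M=np.linalg.inv(cfw(s))
    r=np.c_[n[:,0],-n[:,1],-np.ones(len(n))]@M[:3,:3].T; o=M[:3,3]
    return o+r*((np.asarray(z)-o[2])/r[:,2])[:,None]
def save(s,f):
    import pickle; pickle.dump(s,open(f+'.pkl','wb'))
def load(f):
    import pickle; return pickle.load(open(f+'.pkl','rb'))
E
python3 - <<'E'
from h import *
for n in('scene','top','wrist'):
    s=snap(n,n+'0'); save(s,n+'0')
    print(n,s['fov_y'],s['cx'],s['cy'],s['k1'])
print(s['obs']); print(s['tool_from_camera'])
E
```

```text
pics
scene 54.272311697392134 313.2991898244656 198.31737140713616 -0.04870790306144217
top 56.10477452421818 322.12621448078426 199.66574432594834 -0.04561925115775399
wrist 65.1453053357363 321.8499967944021 198.28102019588417 -0.02191478081561186
{'time': 0.1, 'joint_positions': array([ 1.06588645e+00,  8.78683589e-02,  1.37209817e+00, -1.78010107e-05,
        1.68359993e+00, -1.03077600e-01]), 'qvel': array([ 0.00040265, -0.00073622, -0.00315159,  0.00130995, -0.00227115,
       -0.00230813]), 'joint_torque': array([ 1.74756176e-03, -3.41253233e+01, -3.03300619e+01,  7.20267138e-02,
        3.04886070e-02, -9.27455471e-05]), 'tool_pos': array([0.21487261, 0.5057678 , 0.21243069]), 'ee_rot': array([-3.13962750e+00, -1.85496964e-04,  2.73975821e+00]), 'wrist_force': array([1.10282571, 0.4607544 , 0.13312787]), 'wrist_torque': array([ 0.00081157,  0.0390605 , -0.03960857]), 'width': 0.09421575261455768}
[[ 1.58690116e-04  9.67272564e-01  2.53739557e-01  7.45963034e-02]
 [ 9.99999986e-01 -1.42507354e-04 -8.21577076e-05  8.52060356e-04]
 [-4.33091438e-05  2.53739566e-01 -9.67272573e-01 -1.72574562e-01]
 [ 0.00000000e+00  0.00000000e+00  0.00000000e+00  1.00000000e+00]]
```

View pics/scene0.png

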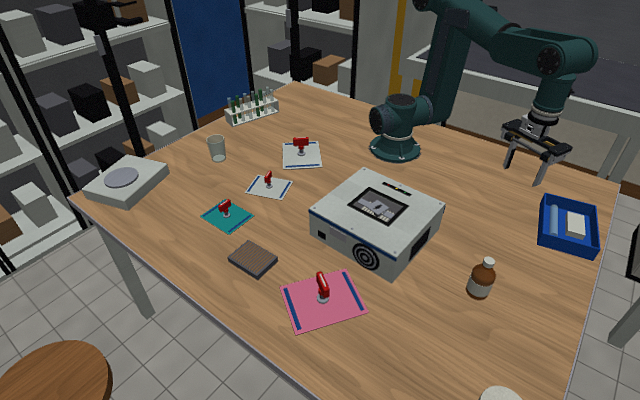

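View pics/top0.png

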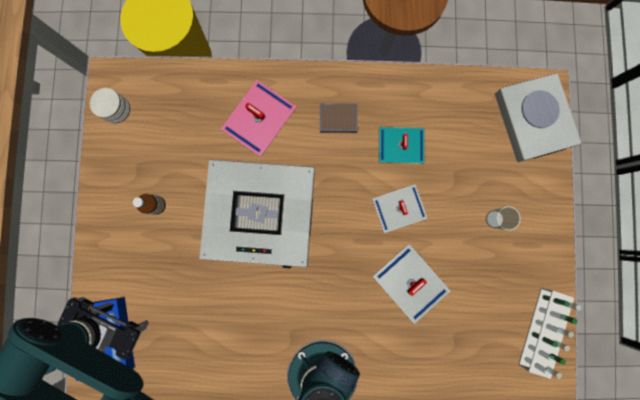

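View pics/wrist0.png

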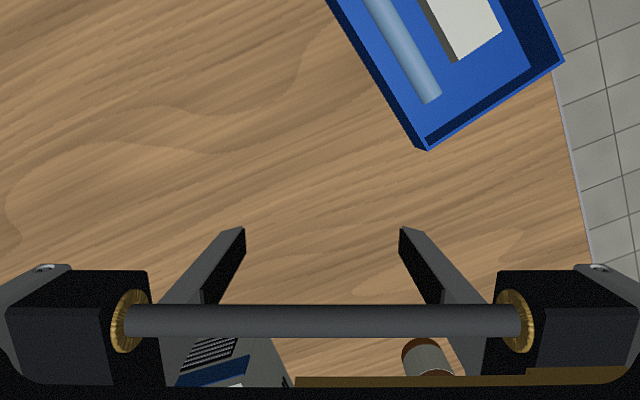

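The top view (x up, y left) shows the unit at about (257,213). There are two white covers, the smaller at (400,208) and the larger at (411,284). The pink and turquoise ones are decoys. I'll enlarge these areas.

```bash
python3 - <<'E'
import cv2
a=cv2.imread('pics/top0.png')
cv2.imwrite('pics/c1.png',cv2.resize(a[170:250,360:440],None,fx=7,fy=7,interpolation=cv2.INTER_CUBIC))
cv2.imwrite('pics/c2.png',cv2.resize(a[150:275,190:325],None,fx=5,fy=4.8 and 5,interpolation=cv2.INTER_CUBIC)[:600])
E
```

```text
(no output)
```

View pics/c1.png

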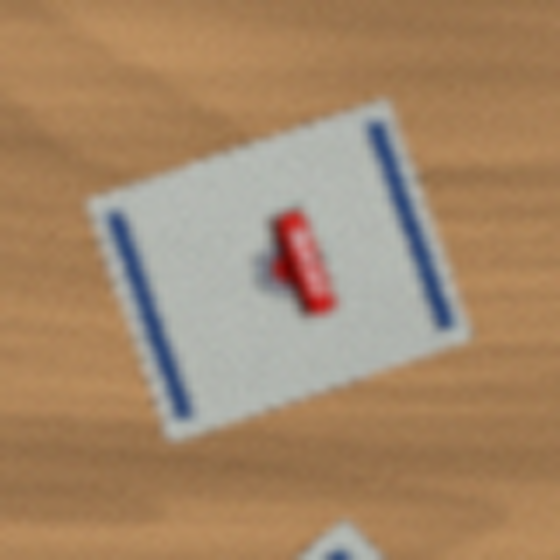

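View pics/c2.png

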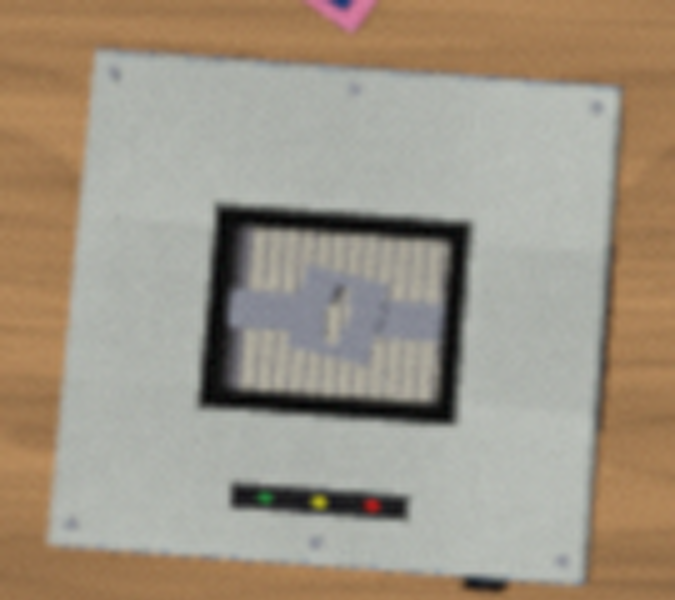

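```bash
cat >> h.py <<'E'
def fitrect(P,lx,ly):
    # P 4 corners in order (+x+y),(+x-y),(-x-y),(-x+y)
    P=np.array(P)[:,:2]; Q=np.array([[lx,ly],[lx,-ly],[-lx,-ly],[-lx,ly]])/2
    c=P.mean(0); D=P-c; a=np.arctan2((Q[:,0]*D[:,1]-Q[:,1]*D[:,0]).sum(),(Q*D).sum())
    Rm=np.array([[np.cos(a),-np.sin(a)],[np.sin(a),np.cos(a)]])
    return c,a,np.abs(D-Q@Rm.T).max()
E
python3 - <<'E'
from h import *
s=load('top0')
c=lambda p,f,o:(np.array(p)+.5)/f-.5+np.array(o)
# cover corners image: TL(88,200) TR(388,98) BR(470,335) BL(172,440)
P=world(s,c([(88,200),(388,98),(470,335),(172,440)],7,(360,170)),.015)
print(P); print(np.linalg.norm(P-np.roll(P,-1,0),axis=1)); print('cover',fitrect(P,.114,.144))
P=world(s,c([(96,50),(620,87),(585,582),(48,545)],5,(190,150)),.123)
print(P); print(np.linalg.norm(P-np.roll(P,-1,0),axis=1)); print('unit',fitrect(P,.28,.3))
P=world(s,c([(218,205),(470,223),(455,422),(201,405)],5,(190,150)),.125)
print(P); print(np.linalg.norm(P-np.roll(P,-1,0),axis=1)); print('seal',fitrect(P,.11,.14))
P=world(s,c([(310,265),(395,285),(372,365),(290,345)],5,(190,150)),.118)
print(P); print(np.linalg.norm(P-np.roll(P,-1,0),axis=1)); print('plate',fitrect(P,.048,.048))
# wing: ends
P=world(s,c([(288,215),(320,308)],7,(360,170)),.015+.044+.013-.012)
print('wing',P,P.mean(0),np.linalg.norm(P[0]-P[1]),np.arctan2(*(P[0]-P[1])[[1,0]]))
# larger white
P=world(s,[(407,245),(450,290),(415,322),(374,277)],.015);print(np.linalg.norm(P-np.roll(P,-1,0),axis=1))
E
```

```text
[[ 0.55073275 -0.14235626  0.015     ]
 [ 0.60000214 -0.27663785  0.015     ]
 [ 0.494653   -0.31389135  0.015     ]
 [ 0.4450235  -0.18113787  0.015     ]]
[0.14303502 0.11174195 0.1417271  0.11259867]
cover (array([ 0.52260285, -0.22850583]), np.float64(0.3512720525050428), np.float64(0.0018311339354150497))
[[0.64000668 0.34044648 0.123     ]
 [0.62588497 0.04053616 0.123     ]
 [0.3467386  0.05276024 0.123     ]
 [0.35923793 0.35397955 0.123     ]]
[0.3002426  0.27941389 0.30147853 0.2810947 ]
unit (array([0.49296704, 0.19693061]), np.float64(-0.04505294125814007), np.float64(0.0008958690340188369))
[[0.55255802 0.26598741 0.125     ]
 [0.54587545 0.12307422 0.125     ]
 [0.43384648 0.12785301 0.125     ]
 [0.43966472 0.27070985 0.125     ]]
[0.14306934 0.11213085 0.14297528 0.11299203]
seal (array([0.49298617, 0.19690612]), np.float64(-0.04314359454435404), np.float64(0.0016039199061164203))
[[0.52035222 0.2137902  0.118     ]
 [0.51020216 0.16511675 0.118     ]
 [0.46463266 0.17651338 0.118     ]
 [0.47473686 0.22334646 0.118     ]]
[0.04972051 0.04697299 0.04791067 0.04660562]
plate (array([0.49248097, 0.1946917 ]), np.float64(-0.21724010115021314), np.float64(0.0009661915825312471))
wing [[ 0.54242655 -0.22222295  0.06      ]
 [ 0.50284774 -0.23629481  0.06      ]] [ 0.52263714 -0.22925888  0.06      ] 0.04200594028574671 0.3416017800229224
[0.19116442 0.14623907 0.18547183 0.14222557]
```

```bash
cat >> h.py <<'E'
def plan(target,yaw,n,o=None,grip=0.,roll=np.pi,pitch=0.):
    o=o or robot.get_obs(); p=np.array(o['tool_pos']); Ra=R.from_euler('xyz',o['ee_rot'])
    Rb=R.from_euler('xyz',[np.pi,0,yaw]); dv=(Ra.inv()*Rb).as_rotvec()
    d=(np.array(target)-p)/n
    print('tot mm',np.round((np.array(target)-p)*1e3,1),'turn deg',np.round(np.degrees(dv),2))
    for i in range(n):
        Ri=Ra*R.from_rotvec(dv*i/n)
        print(np.round(Ri.inv().apply(d)*100,2).tolist(),np.round(np.degrees(dv/n),2).tolist(),grip)
def st():
    o=robot.get_obs(); print(o['time'],np.round(o['tool_pos'],4),np.round(o['ee_rot'],4),np.round(o['wrist_force'],2),np.round(o['wrist_torque'],3),o['width'],np.round(o['joint_positions'],3)); return o
E
python3 -c "
from h import *
plan([.5226,-.2285,.16],3.493,16)"
```

```text
tot mm [ 307.7 -734.3  -52.6] turn deg [ -0.09  -0.05 -43.16]
[-3.56, -3.47, 0.33] [-0.01, -0.0, -2.7] 0.0
[-3.4, -3.64, 0.33] [-0.01, -0.0, -2.7] 0.0
[-3.22, -3.79, 0.33] [-0.01, -0.0, -2.7] 0.0
[-3.04, -3.94, 0.33] [-0.01, -0.0, -2.7] 0.0
[-2.85, -4.08, 0.33] [-0.01, -0.0, -2.7] 0.0
[-2.66, -4.21, 0.33] [-0.01, -0.0, -2.7] 0.0
[-2.46, -4.33, 0.33] [-0.01, -0.0, -2.7] 0.0
[-2.25, -4.44, 0.33] [-0.01, -0.0, -2.7] 0.0
[-2.04, -4.54, 0.33] [-0.01, -0.0, -2.7] 0.0
[-1.82, -4.63, 0.33] [-0.01, -0.0, -2.7] 0.0
[-1.6, -4.71, 0.33] [-0.01, -0.0, -2.7] 0.0
[-1.38, -4.78, 0.33] [-0.01, -0.0, -2.7] 0.0
[-1.15, -4.84, 0.33] [-0.01, -0.0, -2.7] 0.0
[-0.92, -4.89, 0.33] [-0.01, -0.0, -2.7] 0.0
[-0.69, -4.93, 0.33] [-0.01, -0.0, -2.7] 0.0
[-0.46, -4.95, 0.33] [-0.01, -0.0, -2.7] 0.0
```

>>> arm_command --plan '[-3.6,-3.5,0.2,0,0,-2.7,0,-3.4,-3.6,0.2,0,0,-2.7,0,-3.2,-3.8,0.2,0,0,-2.7,0,-3.0,-3.9,0.2,0,0,-2.7,0,-2.9,-4.1,0.2,0,0,-2.7,0,-2.7,-4.2,0.2,0,0,-2.7,0,-2.5,-4.3,0.3,0,0,-2.7,0,-2.3,-4.4,0.3,0,0,-2.7,0]'

```text
time: 1.15
tool_pos: [0.3709, 0.1382, 0.1952]
ee_rot: [3.141, 0.0, 3.118]
wrist_force: [1.0, -0.3, 0.1]
width: 0.0938
```

>>> arm_command --plan '[-2.0,-4.5,0.4,0,0,-2.7,0,-1.8,-4.6,0.4,0,0,-2.7,0,-1.6,-4.7,0.4,0,0,-2.7,0,-1.4,-4.8,0.4,0,0,-2.7,0,-1.2,-4.8,0.4,0,0,-2.7,0,-0.9,-4.9,0.4,0,0,-2.7,0,-0.7,-4.9,0.4,0,0,-2.7,0,-0.5,-4.9,0.4,0,0,-2.7,0]'

```text
time: 2.15
tool_pos: [0.5251, -0.2269, 0.1629]
ee_rot: [3.141, -0.0, -2.788]
wrist_force: [-0.0, -0.2, -0.8]
width: 0.094
```

```bash
python3 -c "
from h import *
snap('wrist','w1') and 0
s=snap('wrist','w1');save(s,'w1');st()
plan([.5226,-.2285,.12],3.493,2)
print(pix(s,[[.5226,-.2285,.059],[.5226,-.2285,.072]]))"
```

```text
2.25 [ 0.525  -0.2292  0.1612] [ 3.1408e+00 -2.4000e-03 -2.7934e+00] [ 0.23 -0.54 -0.74] [ 0.039 -0.    -0.006] 0.09400137498983942 [-5.100e-01  1.550e-01  1.399e+00 -1.000e-03  1.590e+00 -2.429e+00]
tot mm [ -2.4   0.7 -41.2] turn deg [ 0.05 -0.14 -0.18]
[0.09, 0.07, 2.06] [0.02, -0.07, -0.09] 0.0
[0.1, 0.07, 2.06] [0.02, -0.07, -0.09] 0.0
[[326.16263311 198.12770956]
 [326.32852408 201.90325562]]
```

View pics/w1.png

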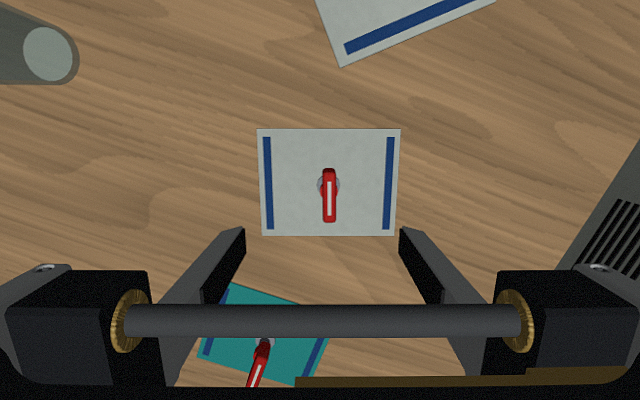

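The wrist view shows the chosen cover squarely between the jaws, with plate corners near (257,129), (401,128), (395,236), (262,237) and the wing at (329,196).

```bash
python3 -c "
from h import *
s=load('w1')
P=world(s,[(262,237),(395.5,236),(401,128),(257,129)],.015);print(P);print(fitrect(P[[0,1,2,3]],.114,.144))
P=world(s,[(329.5,170),(329.5,220)],.072);print(P,P.mean(0))
"
```

```text
[[ 0.59825386 -0.27450677  0.015     ]
 [ 0.54712761 -0.13849775  0.015     ]
 [ 0.43981514 -0.17911594  0.015     ]
 [ 0.49008954 -0.31354183  0.015     ]]
(array([ 0.51882154, -0.22641558]), np.float64(-2.7749569949098856), np.float64(0.10775402177298796))
[[ 0.49548798 -0.23567571  0.072     ]
 [ 0.53712431 -0.22014877  0.072     ]] [ 0.51630614 -0.22791224  0.072     ]
```

```bash
python3 -c "
from h import *
plan([.521,-.2275,.048],3.497,6)"
```

```text
tot mm [  -4.     1.7 -113.2] turn deg [ 0.05 -0.14 -0.41]
[0.05, 0.05, 1.89] [0.01, -0.02, -0.07] 0.0
[0.05, 0.05, 1.89] [0.01, -0.02, -0.07] 0.0
[0.05, 0.05, 1.89] [0.01, -0.02, -0.07] 0.0
[0.05, 0.05, 1.89] [0.01, -0.02, -0.07] 0.0
[0.05, 0.05, 1.89] [0.01, -0.02, -0.07] 0.0
[0.05, 0.05, 1.89] [0.01, -0.02, -0.07] 0.0
```

>>> arm_command --plan '[0.05,0.05,2.2,0,-0.02,-0.1,0,0.05,0.05,2.2,0,-0.02,-0.1,0,0.05,0.05,2.2,0,-0.02,-0.1,0,0.05,0.05,2.2,0,-0.02,-0.1,0,0.1,0.1,1.7,0,-0.06,0,0,0,0,0.8,0,0,0,0,0,0,0,0,0,0,0]'

```text
time: 3.12
tool_pos: [0.5208, -0.2233, 0.0501]
ee_rot: [3.141, 0.002, -2.782]
wrist_force: [0.2, 0.3, 0.7]
width: 0.0939
```

```bash
python3 -c "
from h import *
s=snap('wrist','w2');save(s,'w2');st()
plan([.521,-.2275,.048],3.497,1)"
```

```text
3.175 [ 0.5213 -0.2237  0.0509] [-3.1412e+00  3.0000e-03 -2.7824e+00] [ 0.42 -0.19 -0.73] [0.092 0.007 0.024] 0.09411786638690582 [-5.060e-01  2.110e-01  1.561e+00  2.000e-03  1.368e+00 -2.437e+00]
tot mm [-0.3 -3.8 -2.9] turn deg [-0.02  0.17  0.22]
[0.16, -0.35, 0.29] [-0.02, 0.17, 0.22] 0.0
```

View pics/w2.png

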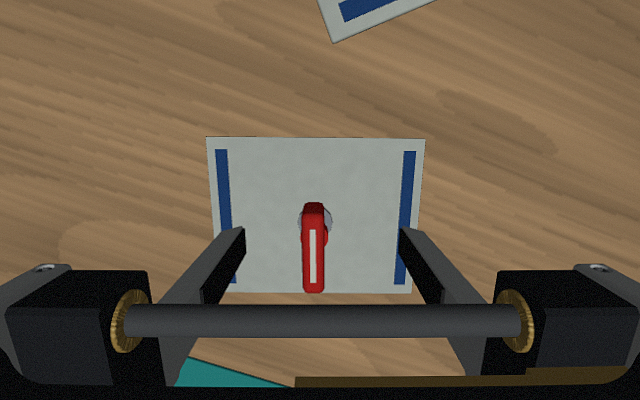

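```bash
python3 -c "
from h import *
s=load('w2')
P=world(s,[(313,205),(314,290)],.072);print(P,P.mean(0),np.linalg.norm(P[0]-P[1]))
P=world(s,[(206,137),(425,139),(411,294)],.015);print(P,(P[0]+P[2])/2, np.arctan2(*(P[1]-P[0])[[0,1]]))
"
```

```text
[[ 0.49308676 -0.23714118  0.072     ]
 [ 0.53776694 -0.22015644  0.072     ]] [ 0.51542685 -0.22864881  0.072     ] 0.047799577404807864
[[ 0.49018159 -0.3143511   0.015     ]
 [ 0.44100061 -0.17966405  0.015     ]
 [ 0.54839448 -0.14012848  0.015     ]] [ 0.51928803 -0.22723979  0.015     ] -0.35010724102255253
```

>>> arm_command --plan '[0.3,-0.35,0.3,0,0.1,0.1,0,0,0,0,0,0,0,0.5,0,0,0,0,0,0,0.8,0,0,0,0,0,0,1,0,0,0,0,0,0,1,0,0,0,0,0,0,1]'

```text
time: 3.92
tool_pos: [0.5195, -0.2279, 0.0475]
ee_rot: [-3.142, 0.001, -2.784]
wrist_force: [0.3, 0.4, 0.3]
width: 0.0475
```

```bash
python3 -c "
from h import *
s=snap('wrist','w3');save(s,'w3');st()"
```

```text
3.975 [ 0.5195 -0.2279  0.0474] [ 3.1415e+00  8.0000e-04 -2.7841e+00] [-0.12  0.66  1.06] [0.097 0.022 0.01 ] 0.04319751436259114 [-5.140e-01  2.150e-01  1.563e+00  1.000e-03  1.364e+00 -2.442e+00]
```

View pics/w3.png

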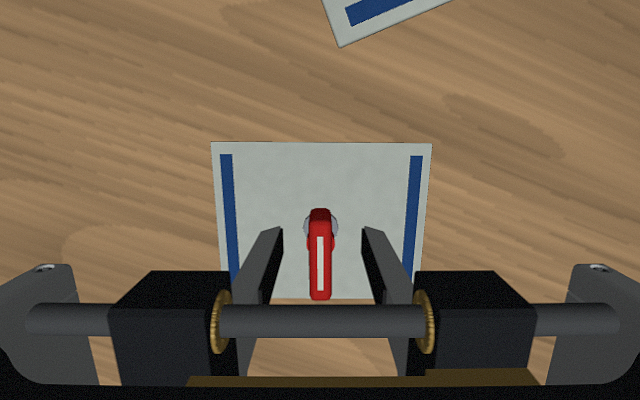

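The jaws are closing centred on the wing at u = 320, with about 43 mm still open. I'll carry on closing.

>>> arm_command --plan '[0,0,0,0,0,0,1,0,0,0,0,0,0,1,0,0,0,0,0,0,1,0,0,0,0,0,0,1,0,0,0,0,0,0,1,0,0,0,0,0,0,1]'

```text
time: 4.72
tool_pos: [0.5195, -0.2281, 0.0475]
ee_rot: [-3.141, 0.001, -2.784]
wrist_force: [-0.6, -1.5, -0.1]
width: 0.0157
```

>>> arm_command --plan '[0,0,-0.4,0,0,0,1,0,0,-0.8,0,0,0,1,0,0,-1.5,0,0,0,1,0,0,-1.5,0,0,0,1,0,0,-1.5,0,0,0,1,0,0,-1.5,0,0,0,1,0,0,0,0,0,0,1]'

```text
time: 5.6
tool_pos: [0.5205, -0.2286, 0.1218]
ee_rot: [-3.138, 0.004, -2.784]
wrist_force: [-0.4, -0.2, -4.8]
width: 0.0153
```

```bash
python3 -c "
from h import *
s=snap('wrist','w4');save(s,'w4');st()"
```

```text
5.65 [ 0.5199 -0.2282  0.1205] [-3.1402e+00  2.0000e-03 -2.7841e+00] [ 0.11 -0.85 -4.21] [0.016 0.037 0.049] 0.015349658143345102 [-5.140e-01  1.610e-01  1.475e+00  1.000e-03  1.504e+00 -2.442e+00]
```

View pics/w4.png

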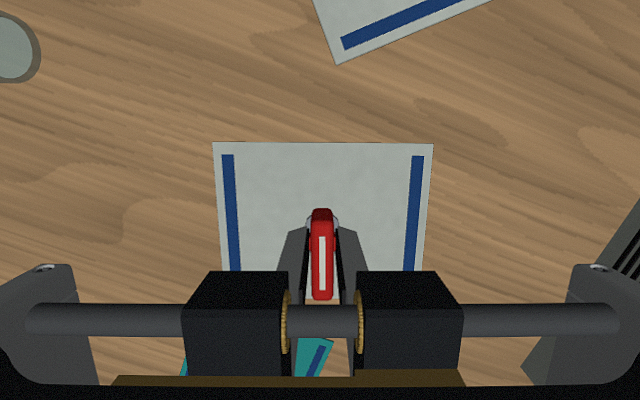

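```bash
cat >> h.py <<'E'
def totool(o,P):
    return R.from_euler('xyz',o['ee_rot']).inv().apply(np.atleast_2d(P)-o['tool_pos'])
E
python3 -c "
from h import *
s=load('w4');o=s['obs']
P=world(s,[(212,141),(434,144),(219,240),(427,240)],o['tool_pos'][2]-.0325)
print(np.round(totool(o,P)*1e3,1))
plan([.63,.18,.25],3.098,16)"
```

```text
[[ 58.3 -70.   32.5]
 [ 56.5  74.   32.1]
 [-10.5 -71.2  32.8]
 [-10.4  75.2  32.3]]
tot mm [110.1 408.2 129.5] turn deg [-0.06  0.13 22.98]
[-1.54, 2.15, -0.81] [-0.0, 0.01, 1.44] 0.0
[-1.48, 2.19, -0.81] [-0.0, 0.01, 1.44] 0.0
[-1.43, 2.22, -0.81] [-0.0, 0.01, 1.44] 0.0
[-1.37, 2.26, -0.81] [-0.0, 0.01, 1.44] 0.0
[-1.32, 2.29, -0.81] [-0.0, 0.01, 1.44] 0.0
[-1.26, 2.32, -0.81] [-0.0, 0.01, 1.44] 0.0
[-1.2, 2.35, -0.81] [-0.0, 0.01, 1.44] 0.0
[-1.14, 2.38, -0.81] [-0.0, 0.01, 1.44] 0.0
[-1.08, 2.41, -0.81] [-0.0, 0.01, 1.44] 0.0
[-1.02, 2.44, -0.81] [-0.0, 0.01, 1.44] 0.0
[-0.96, 2.46, -0.81] [-0.0, 0.01, 1.44] 0.0
[-0.89, 2.49, -0.81] [-0.0, 0.01, 1.44] 0.0
[-0.83, 2.51, -0.81] [-0.0, 0.01, 1.44] 0.0
[-0.77, 2.53, -0.81] [-0.0, 0.01, 1.44] 0.0
[-0.71, 2.55, -0.81] [-0.0, 0.01, 1.44] 0.0
[-0.64, 2.56, -0.81] [-0.0, 0.01, 1.44] 0.0
```

>>> arm_command --plan '[-0.5,0.8,-1.0,0,0,0.5,1,-1.2,1.8,-1.7,0,0,1.2,1,-1.5,2.2,-1.7,0,0,1.4,1,-1.4,2.2,-1.7,0,0,1.5,1,-1.4,2.3,-1.7,0,0,1.5,1,-1.4,2.3,-1.7,0,0,1.5,1,-1.3,2.3,-1.7,0,0,1.5,1,-1.3,2.3,-1.2,0,0,1.5,1]'

```text
time: 6.65
tool_pos: [0.5711, -0.0432, 0.2444]
ee_rot: [3.141, 0.001, -2.97]
wrist_force: [0.4, -0.1, -5.0]
width: 0.0156
```

```bash
python3 -c "
from h import *
plan([.63,.18,.25],3.098,10)"
```

```text
tot mm [ 58.9 223.2   5.6] turn deg [ 0.03  0.05 12.34]
[-0.96, 2.1, -0.05] [0.0, 0.01, 1.23] 0.0
[-0.92, 2.12, -0.05] [0.0, 0.01, 1.23] 0.0
[-0.87, 2.14, -0.05] [0.0, 0.01, 1.23] 0.0
[-0.82, 2.16, -0.06] [0.0, 0.01, 1.23] 0.0
[-0.78, 2.17, -0.06] [0.0, 0.01, 1.23] 0.0
[-0.73, 2.19, -0.06] [0.0, 0.01, 1.23] 0.0
[-0.68, 2.2, -0.06] [0.0, 0.01, 1.23] 0.0
[-0.64, 2.22, -0.06] [0.0, 0.01, 1.23] 0.0
[-0.59, 2.23, -0.06] [0.0, 0.01, 1.23] 0.0
[-0.54, 2.24, -0.06] [0.0, 0.01, 1.23] 0.0
```

>>> arm_command --plan '[-1.2,2.7,0,0,0,1.4,1,-1.2,2.7,0,0,0,1.4,1,-1.1,2.7,0,0,0,1.4,1,-1.0,2.8,0,0,0,1.4,1,-1.0,2.8,0,0,0,1.4,1,-0.9,2.8,0,0,0,1.4,1,-0.7,2.5,0,0,0,1.4,1,-0.3,1.2,0,0,0,1,1]'

```text
time: 7.65
tool_pos: [0.6252, 0.1655, 0.2429]
ee_rot: [3.141, -0.001, 3.127]
wrist_force: [0.4, -0.1, -4.0]
width: 0.0159
```

>>> arm_command --plan '[0,0,0,0,0,0,1,0,0,0,0,0,0,1]'

```text
time: 7.9
tool_pos: [0.6255, 0.1628, 0.2436]
ee_rot: [-3.141, 0.0, 3.125]
wrist_force: [0.3, -0.1, -4.6]
width: 0.0156
```

```bash
python3 -c "
from h import *
s=snap('wrist','w5');save(s,'w5');st()"
```

```text
7.95 [0.6256 0.1626 0.2437] [-3.1414e+00  5.0000e-04  3.1244e+00] [-0.65  0.14 -4.1 ] [ 0.032 -0.031  0.068] 0.015570832336650428 [ 0.167  0.303  1.059 -0.     1.779 -1.387]
```

View pics/w5.png

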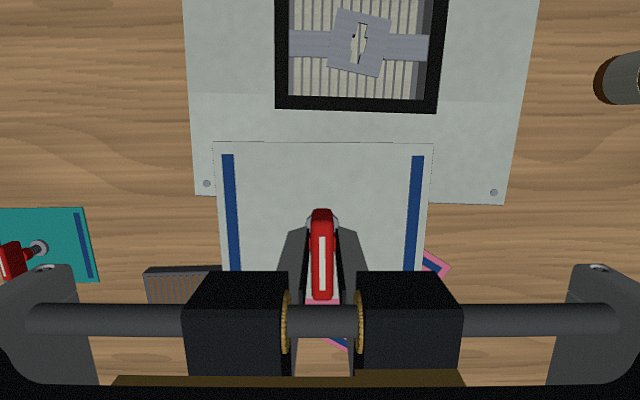

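>>> arm_command --plan '[-1.0,0.5,0,0,0,0.5,1,-2.0,0.7,0,0,0,0.6,1,-1.6,0.3,0,0,0,0.4,1,-0.4,0,0,0,0,0,1,0,0,0,0,0,0,1,0,0,0,0,0,0,1]'

```text
time: 8.7
tool_pos: [0.6757, 0.1771, 0.244]
ee_rot: [3.141, 0.001, 3.099]
wrist_force: [-0.0, 0.1, -4.4]
width: 0.0155
```

```bash
python3 -c "
from h import *
s=snap('wrist','w6');save(s,'w6');st()
a=cv2.imread('pics/w6.png')
cv2.imwrite('pics/w6c.png',cv2.resize(a[0:210,180:540],None,fx=2.2,fy=2.2,interpolation=cv2.INTER_CUBIC))"
```

```text
8.75 [0.6756 0.1771 0.2441] [3.1412e+00 9.0000e-04 3.0993e+00] [ 0.15 -0.32 -4.48] [-0.003 -0.025  0.019] 0.01595626155782549 [ 0.175  0.429  0.893  0.     1.819 -1.353]
```

View pics/w6c.png

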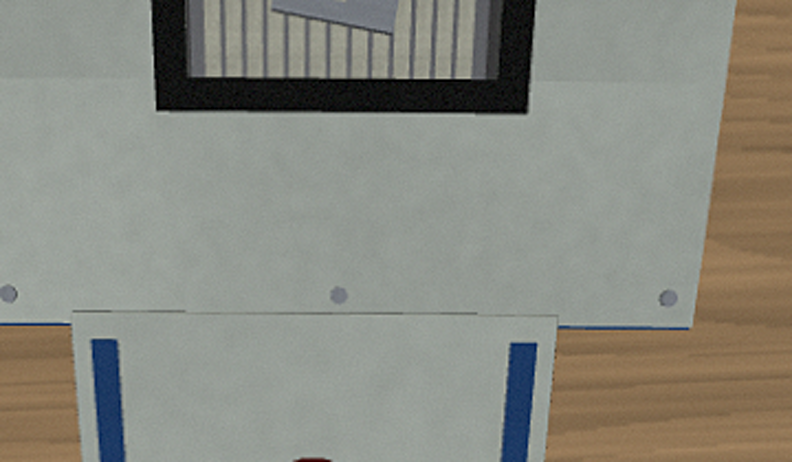

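```bash
python3 -c "
from h import *
c=lambda p:(np.array(p)+.5)/2.2-.5+np.array([180,0])
s=load('w6');o=s['obs']
P=world(s,c([(157,111),(528,114.5),(188,79),(499,81)]),.125);P[2:]=world(s,c([(188,79),(499,81)]),.125);print('w6 seal',P)
print(np.linalg.norm(P[0]-P[1]),np.linalg.norm(P[2]-P[3]))
Q=world(s,c([(691,327)]),.123);print('deck',Q)
C=world(s,c([(73,311),(557,316)]),o['tool_pos'][2]-.0325);print('cover',np.round(totool(o,C)*1e3,1),C)
s=load('w5');o=s['obs']
P=world(s,[(275.5,107.5),(437,114)],.125);print('w5 seal',P,np.linalg.norm(P[0]-P[1]))
P=world(s,[(195,196),(504,206)],.123);print('w5 deck',P,np.linalg.norm(P[0]-P[1]))
C=world(s,[(213,142),(434,145)],o['tool_pos'][2]-.0325);print('cover',np.round(totool(o,C)*1e3,1))
a=cv2.imread('pics/w5.png')
cv2.imwrite('pics/w5c.png',cv2.resize(a[0:215,180:530],None,fx=2.25,fy=2.25,interpolation=cv2.INTER_CUBIC))
"
```

```text
w6 seal [[0.54375578 0.12292658 0.125     ]
 [0.55102081 0.26811258 0.125     ]
 [0.53283651 0.13602733 0.125     ]
 [0.53850263 0.25645933 0.125     ]]
0.14536765363821463 0.12056522440970105
deck [[0.63706831 0.34128458 0.123     ]]
cover [[ 58.8 -69.5  32.4]
 [ 57.3  73.3  32.5]] [[0.61402133 0.11018308 0.21147193]
 [0.62151178 0.25274543 0.21147193]]
w5 seal [[0.54300685 0.12380109 0.125     ]
 [0.55087306 0.26906945 0.125     ]] 0.1454811776605014
w5 deck [[0.6239361  0.04091893 0.123     ]
 [0.63907836 0.34263688 0.123     ]] 0.30209767891071737
cover [[ 58.2 -69.5  32.5]
 [ 56.2  74.1  32.5]]
```

View pics/w5c.png

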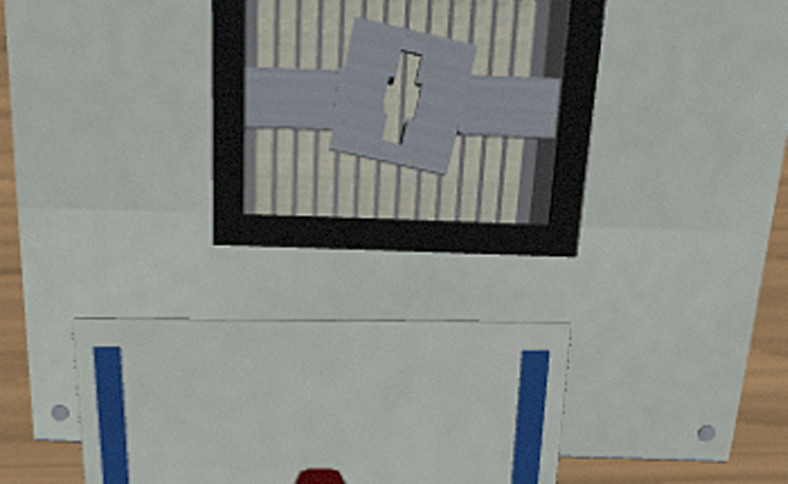

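```bash
python3 -c "
from h import *
c=lambda p:(np.array(p)+.5)/2.25-.5+np.array([180,0])
s=load('w5')
P=world(s,c([(356,17),(476,43),(446,174),(330,149)]),.118);print(P,np.linalg.norm(P-np.roll(P,-1,0),axis=1),P.mean(0))
d=P[0]-P[3];e=P[1]-P[2];f=P[1]-P[0];g=P[2]-P[3]
for v in(d,e):print(np.arctan2(v[1],v[0])%np.pi-np.pi)
for v in(f,g):print(np.arctan2(-v[0],v[1]))
P=world(s,c([(412,52),(393,143)]),.118);v=P[0]-P[1];print('slot',np.linalg.norm(v),np.arctan2(v[1],v[0])%np.pi-np.pi)
plan([.4915,.1965,.20],3.1036,8)
"
```

```text
[[0.46100208 0.18043779 0.118     ]
 [0.47062348 0.22638697 0.118     ]
 [0.51798469 0.21606249 0.118     ]
 [0.50795325 0.16993528 0.118     ]] [0.0469457  0.04847349 0.04720539 0.04811149] [0.48939087 0.19820563 0.118     ]
-0.22006723439439435
-0.2146366687035477
-0.2064099495359609
-0.21413901733177143
slot 0.03340553310645643 -0.21278111398647193
tot mm [-184.1   19.4  -44.1] turn deg [ 0.02  0.05 -0.25]
[2.31, 0.14, 0.55] [0.0, 0.01, -0.03] 0.0
[2.31, 0.15, 0.55] [0.0, 0.01, -0.03] 0.0
[2.31, 0.15, 0.55] [0.0, 0.01, -0.03] 0.0
[2.31, 0.15, 0.55] [0.0, 0.01, -0.03] 0.0
[2.31, 0.15, 0.55] [0.0, 0.01, -0.03] 0.0
[2.31, 0.15, 0.55] [0.0, 0.01, -0.03] 0.0
[2.31, 0.15, 0.55] [0.0, 0.01, -0.03] 0.0
[2.31, 0.15, 0.55] [0.0, 0.01, -0.03] 0.0
```

>>> arm_command --plan '[1.0,0.1,0,0,0,0,1,2.2,0.2,0.3,0,0,0,1,3.0,0.2,0.5,0,0,-0.2,1,3.5,0.2,0.7,0,0,0,1,3.5,0.2,0.8,0,0,0,1,3.0,0.2,0.8,0,0,0,1,1.6,0.1,0.7,0,0,0,1,0.6,0,0.5,0,0,0,1]'

```text
time: 9.75
tool_pos: [0.4911, 0.1968, 0.201]
ee_rot: [3.141, 0.002, 3.104]
wrist_force: [0.2, 0.6, -4.4]
width: 0.0159
```

>>> arm_command --plan '[0,0,0,0,0,0,1,0,0,0,0,0,0,1]'

```text
time: 10.0
tool_pos: [0.4933, 0.1965, 0.201]
ee_rot: [3.141, 0.002, 3.103]
wrist_force: [0.2, -0.5, -4.4]
width: 0.0157
```

```bash
python3 -c "
from h import *
st();plan([.491,.1963,.182],3.1036,2)
s=snap('top','t2');save(s,'t2');a=cv2.imread('pics/t2.png')
cv2.imwrite('pics/t2c.png',cv2.resize(a[155:275,190:325],None,fx=5,fy=5,interpolation=cv2.INTER_CUBIC))
s=snap('wrist','w7');save(s,'w7')"
```

```text
10.0 [0.4933 0.1965 0.201 ] [3.1410e+00 1.7000e-03 3.1025e+00] [ 0.19 -0.5  -4.42] [ 0.054  0.016 -0.011] 0.015703258430623302 [ 0.272  0.046  1.439 -0.     1.655 -1.259]
tot mm [ -2.3  -0.2 -19. ] turn deg [ 0.03  0.1  -0.06]
[0.12, -0.02, 0.95] [0.02, 0.05, -0.03] 0.0
[0.11, -0.02, 0.95] [0.02, 0.05, -0.03] 0.0
```

View pics/t2c.png

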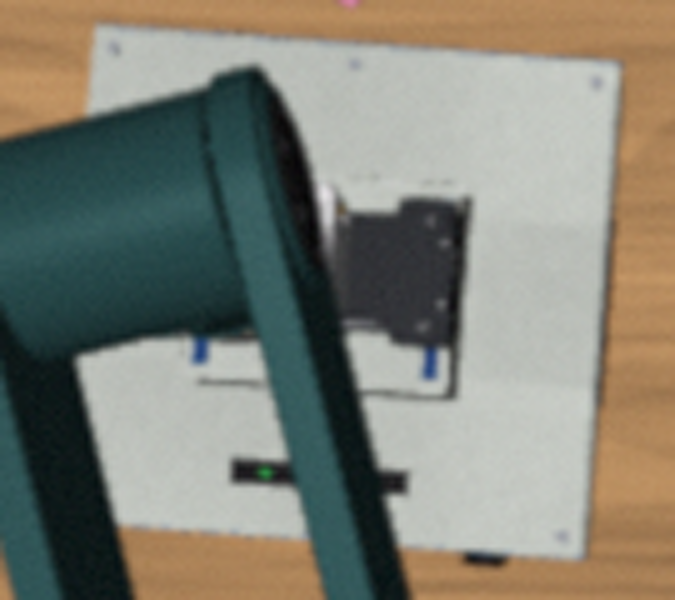

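View pics/w7.png

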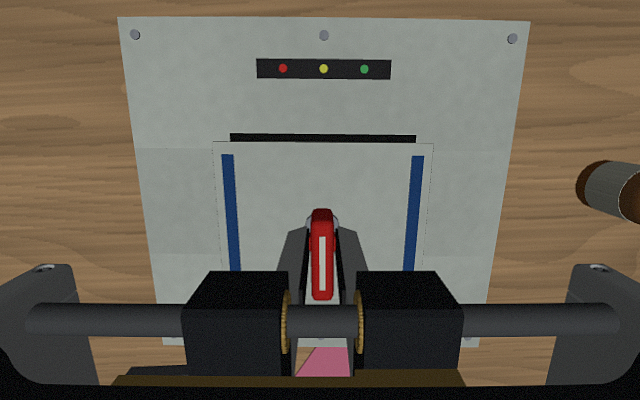

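The cover hovers over the opening. The seal's edge on the robot side shows from (230,134) to (416,136), parallel to the cover edge from (213,142) to (434,144).

```bash
python3 -c "
from h import *
s=load('w7');o=s['obs']
a=cv2.imread('pics/w7.png')
cv2.imwrite('pics/w7c.png',cv2.resize(a[120:160,200:450],None,fx=3.2,fy=3.2,interpolation=cv2.INTER_CUBIC))
P=world(s,[(230,133.5),(416,135.5)],.125);print('seal',P,np.linalg.norm(P[0]-P[1]))
Q=world(s,[(117.5,17),(530,21.5)],.123);print('deck',Q,np.linalg.norm(Q[0]-Q[1]))
for p,h in((P,.0575),(Q,.14)):
  v=p[1]-p[0];a=np.arctan2(-v[0],v[1]);m=p.mean(0)[:2];print(a,m+h*np.array([np.cos(a),np.sin(a)]))
C=world(s,[(213,142),(434,144.5)],o['tool_pos'][2]-.0325);print(np.round(totool(o,C)*1e3,1),C)
"
```

```text
seal [[0.42948413 0.12851181 0.125     ]
 [0.43669465 0.27356163 0.125     ]] 0.14522892467485657
deck [[0.34281706 0.05472633 0.123     ]
 [0.35743591 0.35533335 0.123     ]] 0.30096227581367724
-0.049669742106529635 [0.49051847 0.19818188]
-0.04859281006747011 [0.48996123 0.19822952]
[[ 58.2 -69.4  32.4]
 [ 56.6  74.1  32.5]] [[0.43257634 0.12941173 0.16839753]
 [0.43979255 0.27272283 0.16839753]]
```

View pics/w7c.png

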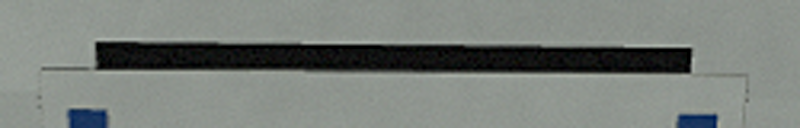

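>>> arm_command --plan '[0.1,0,0.6,0,0.05,0,1,0.13,-0.03,0.8,0,0.05,0,1,0,0,0.6,0,0,0,1,0,0,0.3,0,0,0,1,0,0,0,0,0,0,1,0,0,0,0,0,0,1]'

```text
time: 10.85
tool_pos: [0.4905, 0.1965, 0.1779]
ee_rot: [3.141, -0.0, 3.103]
wrist_force: [-0.2, 0.7, -3.4]
width: 0.0156
```

```bash
python3 -c "
from h import *
st();plan([.491,.1962,.1725],3.1036,2)"
```

```text
10.85 [0.4905 0.1965 0.1779] [ 3.1410e+00 -5.0000e-04  3.1028e+00] [-0.24  0.74 -3.38] [ 0.052  0.004 -0.015] 0.01555312135855921 [ 2.730e-01  4.900e-02  1.482e+00  1.000e-03  1.611e+00 -1.259e+00]
tot mm [ 0.5 -0.3 -5.4] turn deg [ 0.03 -0.03 -0.04]
[-0.02, -0.01, 0.27] [0.02, -0.01, -0.02] 0.0
[-0.02, -0.01, 0.27] [0.02, -0.01, -0.02] 0.0
```

Good position. I'll lower it slowly and watch the force.

>>> arm_command --plan '[0,0,0.25,0,0,0,1,0,0,0.25,0,0,0,1,0,0,0.2,0,0,0,1,0,0,0.2,0,0,0,1,0,0,0,0,0,0,1]'

```text
time: 11.48
tool_pos: [0.4902, 0.1964, 0.1683]
ee_rot: [3.141, -0.002, 3.103]
wrist_force: [-0.6, -0.4, -4.5]
width: 0.0155
```

>>> arm_command --plan '[0,0,0.2,0,0,0,1,0,0,0.2,0,0,0,1,0,0,0,0,0,0,1]'

```text
time: 11.85
tool_pos: [0.4902, 0.1964, 0.1643]
ee_rot: [3.141, -0.002, 3.103]
wrist_force: [-0.1, 0.2, -3.7]
width: 0.0155
```

>>> arm_command --plan '[0,0,0.1,0,0,0,1,0,0,0.1,0,0,0,1,0,0,0.1,0,0,0,1,0,0,0,0,0,0,1]'

```text
time: 12.35
tool_pos: [0.4902, 0.1964, 0.1614]
ee_rot: [3.141, -0.001, 3.103]
wrist_force: [-0.1, -0.7, -4.4]
width: 0.0156
```

>>> arm_command --plan '[0,0,0.1,0,0,0,1,0,0,0,0,0,0,1]'

```text
time: 12.6
tool_pos: [0.4903, 0.1964, 0.1605]
ee_rot: [3.141, -0.001, 3.103]
wrist_force: [-0.2, 1.5, -4.2]
width: 0.0154
```

>>> arm_command --plan '[0,0,0.1,0,0,0,1,0,0,0,0,0,0,1]'

```text
time: 12.85
tool_pos: [0.4904, 0.1964, 0.1604]
ee_rot: [3.141, -0.0, 3.103]
wrist_force: [-2.4, -0.5, 1.2]
width: 0.0157
```

>>> arm_command --plan '[0,0,0.1,0,0,0,1,0,0,0,0,0,0,1]'

```text
time: 13.1
tool_pos: [0.4904, 0.1964, 0.1592]
ee_rot: [3.141, -0.0, 3.103]
wrist_force: [-1.8, -1.1, 1.0]
width: 0.0153
```

>>> arm_command --plan '[0,0,0,0,0,4.0,1,0,0,0,0,0,4.0,1,0,0,0,0,0,1.6,1,0,0,0,0,0,0,1]'

```text
time: 13.6
tool_pos: [0.4904, 0.1963, 0.1588]
ee_rot: [3.141, -0.001, 2.936]
wrist_force: [-2.4, -0.7, 1.6]
width: 0.0155
```

>>> arm_command --plan '[0,0,0.1,0,0,0,1,0,0,0.1,0,0,0,1,0,0,0,0,0,0,1]'

```text
time: 13.98
tool_pos: [0.4904, 0.1963, 0.1566]
ee_rot: [3.142, -0.001, 2.935]
wrist_force: [-1.4, -1.4, 3.0]
width: 0.0157
```

```bash
python3 -c "
from h import *
st()
s=snap('wrist','w8');save(s,'w8')"
```

```text
13.975 [0.4904 0.1963 0.1566] [ 3.1416e+00 -9.0000e-04  2.9354e+00] [-1.43 -1.45  2.97] [-0.305  0.393  0.012] 0.015661870210530157 [ 0.273  0.058  1.515  0.     1.57  -1.091]
```

View pics/w8.png

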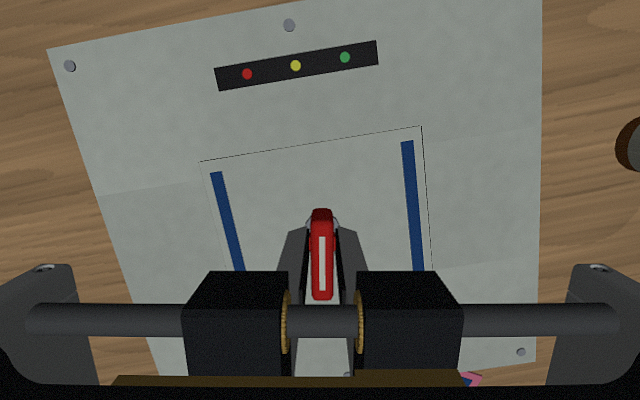

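>>> arm_command --plan '[0,0,0.15,0,0,0,1,0,0,0.15,0,0,0,1,0,0,0,0,0,0,1]'

```text
time: 14.4
tool_pos: [0.4904, 0.1963, 0.1536]
ee_rot: [3.142, -0.001, 2.935]
wrist_force: [-3.2, -1.3, 3.3]
width: 0.0157
```

>>> arm_command --plan '[0,0,0.15,0,0,0,1,0,0,0.15,0,0,0,1,0,0,0,0,0,0,1]'

```text
time: 14.78
tool_pos: [0.4904, 0.1963, 0.1507]
ee_rot: [3.142, -0.001, 2.935]
wrist_force: [-2.7, -1.8, 4.9]
width: 0.0153
```

>>> arm_command --plan '[0,0,0.15,0,0,0,1,0,0,0.15,0,0,0,1,0,0,0.05,0,0,0,1,0,0,0,0,0,0,1]'

```text
time: 15.28
tool_pos: [0.4904, 0.1963, 0.1476]
ee_rot: [3.141, -0.001, 2.935]
wrist_force: [-2.0, -3.1, 6.2]
width: 0.0155
```

```bash
python3 -c "
from h import *
st()"
```

```text
15.275 [0.4904 0.1963 0.1476] [ 3.1414e+00 -6.0000e-04  2.9352e+00] [-2.02 -3.12  6.21] [-0.499  0.66   0.026] 0.01549985633380012 [ 0.273  0.062  1.529  0.     1.552 -1.091]
```

>>> arm_command --plan '[0,0,0.07,0,0,0,1,0,0,0,0,0,2,1,0,0,0,0,0,3,1,0,0,0,0,0,3,1,0,0,0,0,0,0,1]'

```text
time: 15.9
tool_pos: [0.4904, 0.1962, 0.147]
ee_rot: [-3.142, -0.001, 2.795]
wrist_force: [-3.7, -4.0, 6.9]
width: 0.0154
```

```bash
python3 -c "
from h import *
st()"
```

```text
15.9 [0.4904 0.1962 0.147 ] [-3.1416e+00 -6.0000e-04  2.7952e+00] [-3.75 -3.96  6.9 ] [-0.462  0.636 -0.067] 0.015430137591011528 [ 0.273  0.062  1.53   0.     1.55  -0.951]
```

>>> arm_command --plan '[0.02,-0.04,0,0,0,4,1,0,0,0,0,0,5,1,0,0,0,0,0,5,1,0,0,0,0,0,5,1,0,0,0,0,0,5,1,0,0,0,0,0,5,1,0,0,0,0,0,5,1,0,0,0,0,0,0,1]'

```text
time: 16.9
tool_pos: [0.4901, 0.1959, 0.147]
ee_rot: [-3.141, -0.0, 2.202]
wrist_force: [-2.8, -2.4, 6.7]
width: 0.0159
```

```bash
python3 -c "
from h import *
st()"
```

```text
16.9 [0.4901 0.1959 0.147 ] [-3.1414e+00 -3.0000e-04  2.2015e+00] [-2.77 -2.38  6.69] [-0.589  0.63  -0.039] 0.015902409087201252 [ 0.273  0.061  1.531  0.     1.55  -0.358]
```

>>> arm_command --plan '[0,0,0,0,0,5,1,0,0,0,0,0,6,1,0,0,0,0,0,6,1,0,0,0,0,0,6,1,0,0,0,0,0,6,1,0,0,0,0,0,6,1,0,0,0,0,0,5,1,0,0,0,0,0,3,1]'

```text
time: 17.9
tool_pos: [0.4897, 0.1958, 0.1468]
ee_rot: [-3.14, 0.0, 1.45]
wrist_force: [-4.6, -2.7, 6.9]
width: 0.0155
```

>>> arm_command --plan '[0,0,0,0,0,2,1,0,0,0,0,0,0,1]'

```text
time: 18.15
tool_pos: [0.4896, 0.1958, 0.1468]
ee_rot: [-3.14, 0.0, 1.416]
wrist_force: [-4.3, -1.8, 6.6]
width: 0.0156
```

```bash
python3 -c "
from h import *
st()"
```

```text
18.15 [0.4896 0.1958 0.1468] [-3.1400e+00  5.0000e-04  1.4165e+00] [-4.35 -1.78  6.55] [-0.673  0.796  0.007] 0.015606108694928934 [0.273 0.061 1.531 0.    1.551 0.427]
```

>>> arm_command --plan '[0,0,0,0,0,1.5,1,0,0,0,0,0,0,1]'

```text
time: 18.4
tool_pos: [0.4896, 0.1958, 0.1468]
ee_rot: [-3.14, 0.0, 1.39]
wrist_force: [-4.4, -2.1, 6.2]
width: 0.0158
```

```bash
python3 -c "
from h import *
st()"
```

```text
18.4 [0.4896 0.1958 0.1468] [-3.1400e+00  5.0000e-04  1.3904e+00] [-4.42 -2.06  6.15] [-0.676  0.904  0.03 ] 0.015846217055977094 [0.273 0.061 1.531 0.    1.551 0.453]
```

>>> arm_command --plan '[0,0,0,0,0,1.5,1,0,0,0,0,0,0,1]'

```text
time: 18.65
tool_pos: [0.4896, 0.1958, 0.1468]
ee_rot: [-3.14, 0.001, 1.364]
wrist_force: [-4.5, -3.7, 7.2]
width: 0.0156
```

```bash
python3 -c "
from h import *
st()"
```

```text
18.65 [0.4896 0.1958 0.1468] [-3.1400e+00  6.0000e-04  1.3642e+00] [-4.52 -3.68  7.2 ] [-0.665  0.862 -0.042] 0.015598727786959003 [0.273 0.061 1.531 0.    1.551 0.479]
```

>>> arm_command --plan '[0,0,-0.1,0,0,0,1,0,0,-0.08,0,0,0,1,0,0,0,0,0,0,1]'

```text
time: 19.02
tool_pos: [0.4896, 0.1958, 0.1485]
ee_rot: [-3.14, 0.001, 1.364]
wrist_force: [-4.1, -1.7, 6.4]
width: 0.0156
```

>>> arm_command --plan '[0,0,-0.06,0,0,0,1,0,0,0,0,0,0,1]'

```text
time: 19.27
tool_pos: [0.4896, 0.1958, 0.149]
ee_rot: [-3.14, 0.001, 1.364]
wrist_force: [-3.7, -3.0, 6.6]
width: 0.0151
```

```bash
python3 -c "
from h import *
st()"
```

```text
19.275 [0.4896 0.1958 0.149 ] [-3.1399e+00  6.0000e-04  1.3644e+00] [-3.69 -2.99  6.63] [-0.608  0.777 -0.043] 0.015075683281006549 [0.273 0.06  1.528 0.    1.556 0.479]
```

>>> arm_command --plan '[0,0,-0.08,0,0,0,1,0,0,-0.05,0,0,0,1,0,0,0,0,0,0,1]'

```text
time: 19.65
tool_pos: [0.4896, 0.1958, 0.1502]
ee_rot: [-3.14, 0.001, 1.364]
wrist_force: [-3.5, -3.9, 5.7]
width: 0.016
```

>>> arm_command --plan '[0,0,-0.05,0,0,0,1,0,0,0,0,0,0,1]'

```text
time: 19.9
tool_pos: [0.4896, 0.1958, 0.1506]
ee_rot: [-3.14, 0.001, 1.364]
wrist_force: [-3.7, -3.3, 6.2]
width: 0.0158
```

```bash
python3 -c "
from h import *
st()"
```

```text
19.9 [0.4896 0.1958 0.1506] [-3.1398e+00  6.0000e-04  1.3644e+00] [-3.73 -3.28  6.23] [-0.608  0.776 -0.031] 0.015827759507937352 [0.273 0.059 1.525 0.    1.559 0.479]
```

>>> arm_command --plan '[-0.03,-0.03,-0.04,0,0,0,1,0,0,0,0,0,0,0.8,0,0,0,0,0,0,0.7,0,0,0,0,0,0,0.6,0,0,0,0,0,0,0.6,0,0,0,0,0,0,0.5,0,0,0,0,0,0,0.5]'

```text
time: 20.78
tool_pos: [0.4897, 0.1959, 0.151]
ee_rot: [-3.141, -0.0, 1.364]
wrist_force: [0.0, 0.3, 0.4]
width: 0.047
```

```bash
python3 -c "
from h import *
st()
s=snap('wrist','w9');save(s,'w9')"
```

```text
20.775 [0.4897 0.1959 0.151 ] [-3.1406e+00 -3.0000e-04  1.3645e+00] [0.04 0.27 0.43] [-0.045  0.103  0.028] 0.04695083162910975 [2.730e-01 5.800e-02 1.526e+00 1.000e-03 1.558e+00 4.790e-01]
```

View pics/w9.png

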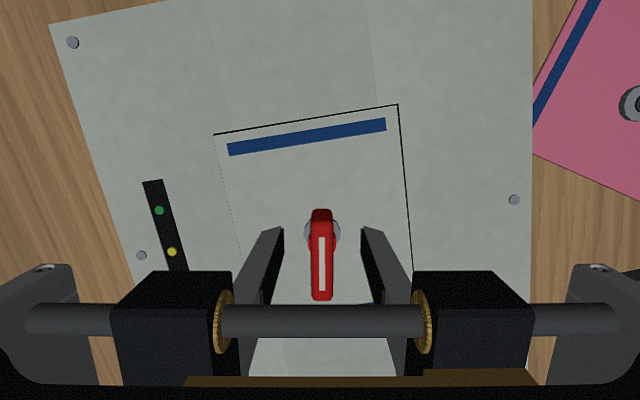

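Released: the wing keeps its quarter-turned angle and the cover lies in place. I'll rise clear and inspect.

>>> arm_command --plan '[0,0,-0.5,0,0,0,0.4,0,0,-1.5,0,0,0,0.4,0,0,-3,0,0,0,0.4,0,0,-3,0,0,0,0.4,0,0,-2.5,0,0,0,0.4,-2,0,-0.5,0,0,0,0.4,0,0,0,0,0,0,0.4,0,0,0,0,0,0,0.4]'

```text
time: 21.82
tool_pos: [0.4851, 0.1757, 0.2598]
ee_rot: [-3.139, 0.001, 1.364]
wrist_force: [0.6, 0.4, 0.4]
width: 0.0565
```

```bash
python3 -c "
from h import *
st()
s=snap('wrist','w10');save(s,'w10')
s=snap('scene','s10');save(s,'s10')
a=cv2.imread('pics/s10.png')
cv2.imwrite('pics/s10c.png',cv2.resize(a[150:290,290:460],None,fx=4,fy=4,interpolation=cv2.INTER_CUBIC))"
```

```text
21.825 [0.4851 0.1757 0.2598] [-3.1386e+00  5.0000e-04  1.3637e+00] [0.62 0.35 0.36] [-0.078  0.06  -0.031] 0.056518813915602754 [2.370e-01 9.000e-03 1.362e+00 1.000e-03 1.774e+00 4.440e-01]
```

View pics/w10.png

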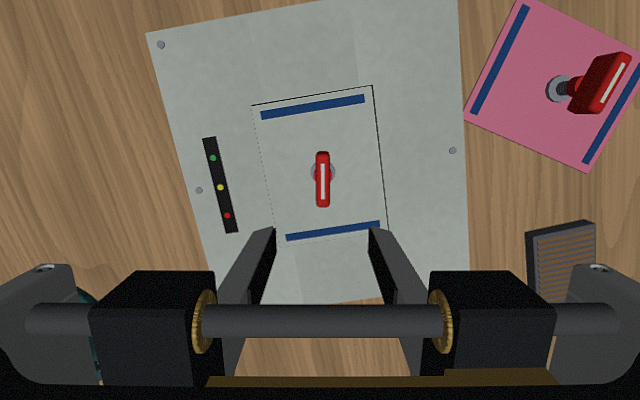

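View pics/s10c.png

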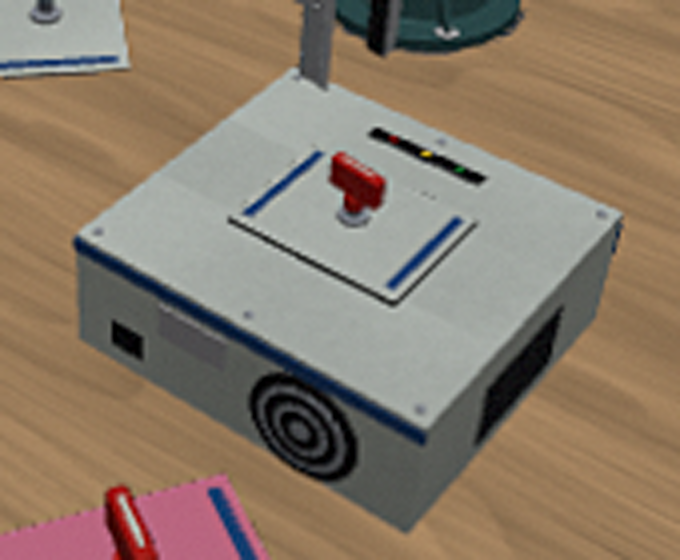

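```bash
python3 -c "
from h import *
s=load('w10')
for z in (.1755,.185):
  P=world(s,[(322.5,152),(322.5,206)],z);print(z,P,np.linalg.norm(P[0]-P[1]),np.arctan2(*(P[0]-P[1])[[1,0]]))
P=world(s,[(251,105.5),(372,86),(388,231),(275,249)],.128);print(np.linalg.norm(P-np.roll(P,-1,0),axis=1),P.mean(0))
q=load('s10')
for z in (.173,.1755,.185):
  c=world(s,[(322.5,152),(322.5,206)],z)
  print(z,(pix(q,c)-[290,150])*4)
t=snap('top','t10')
st()"
```

```text
0.1755 [[0.49413153 0.22117473 0.1755    ]
 [0.48471965 0.17623527 0.1755    ]] 0.045914473478641096 1.3643455885196485
0.185 [[0.49436896 0.22220802 0.185     ]
 [0.48530528 0.17893113 0.185     ]] 0.04421582368849187 1.3643455885196494
[0.11378664 0.14360429 0.11943298 0.14595949] [0.48803145 0.19691191 0.128     ]
0.173 [[384.88719769 181.2063025 ]
 [337.01436745 151.10372687]]
0.1755 [[385.54307447 178.67202831]
 [338.03222428 148.86669822]]
0.185 [[388.05363044 168.96852638]
 [341.93255869 140.29349682]]
21.975 [0.4852 0.1762 0.2598] [-3.1385e+00  6.0000e-04  1.3645e+00] [-0.87 -0.14  0.13] [-0.04   0.107  0.005] 0.055930795108771914 [2.380e-01 1.000e-02 1.361e+00 1.000e-03 1.774e+00 4.440e-01]
```

View pics/t10.png

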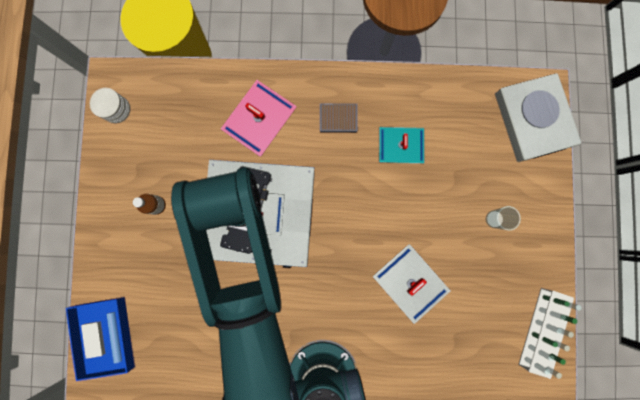

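```bash
python3 -c "
from bench import close_job
print(close_job())"
```

```text
the job is handed in; nothing more can be done
None
```

The hatch cover is back in the opening and the wing stud is locked. I handed the job in at about 22 s on the robot's clock, with the gripper well clear.

- **Cover:** I took the smaller white cover and lowered it slowly into the opening. It met the seal at tool height 0.1604 m, against an expected 0.1605 m. The final wrist and scene pictures show it lying level, with the rim parallel to the unit.
- **Stud:** The images suggested the slot was about 0.16 rad off the unit's axis. I turned the wing about 0.17 rad to that angle, and the pin went in to about 13 mm against the spring alone. I then turned it 1.57 rad clockwise without reaching the hard stop.
- **Forces:** No reading went above about 9 N in total. That includes 3–5 N of sideways force while turning, which disappeared on release.
- **Locked detent:** As I eased up from 13 mm to 9.8 mm in, the spring kept pushing at about 6 N, so the pin had passed the 12 mm point where it would otherwise have stayed. After release the wing kept its angle, and its apparent length (45.9 mm) fits a height of 9.5 mm in. That length alone can't rule out 12 mm, so the force is the stronger evidence.
- **Other items:** The bottle, beaker, old filter and look-alike covers appear unmoved in the last top view.

**Disagreements:** The top and wrist cameras differed by 2–3 mm on positions. The finger opening also read about 15.5 mm on the 12 mm wing, although the grip held.

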